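# Change over the racks on a carousel slide stainer

## Robot

A 6-joint arm with a two-finger parallel gripper is mounted at the origin on the work surface. World frame = base frame: x ahead of the robot, y to its left, z up, the work surface at z = 0. Lengths are in m, angles in rad, forces in N, time in s.
With the tool pointing down it reaches from about 0.3 to 0.875 m from the base axis. Payload 6.4 kg.
Tool frame: the origin (TCP) lies between the finger pads; the fingertips stand manip.tip_reach ahead of it and the grasp point (between the pads) lies 5 mm behind it (manip.tip_reach is the distance from the TCP to the fingertips, in m); z points along the fingers, y is the line along which they close (so a half turn about z gives the same grasp; the last joint's range is limited). The gripper opens to 85 mm and grips with 20 to 120 N. Pads are 22 mm wide; open, the fingers measure 114 mm over their backs; the gripper's body (76 mm by 85 mm) begins 54 mm behind the grasp point. The pads swing forward as they close: fully open they stand 13 mm farther back than shut.
Start: joints at [-1.39, 0.181, 1.607, -0, 1.354, -0.206], TCP at [0.217, -0.533, 0.245] pointing down, gripper open.
Joint ranges: [-2.99, 2.99], [-0.89, 2.07], [0.3, 2.58], [-1.14, 4.28], [0, 2.63], [-3.12, 3.12]. Speed limits (rad/s): [2.57, 2.57, 3.01, 3.14, 3.14, 3.14].

## Interface

Orientations are given as a rotation vector (axis times angle).
In Python, from workcell import manip gives the robot as it stands. The module is installed in compiled form; this text tells all that it offers.
- The arm moves only by the shell command python3 -m pendant 'ROWS'. ROWS is JSON, a list of rows, each a list of 7 numbers: the shift along the tool's x, y, z in m, then the turn, a rotation vector about the tool's x, y, z in rad, then the opening, from 0 (shut) to 1 (fully open). In form: [[tx, ty, tz, wx, wy, wz, gripper], ...]. A call has 1 to 20 rows; each row shifts and turns the commanded pose from where the row before left it, along the tool's axes as they then stand; what a row does not reach is not made up. A row lasts 1/10 s, in which the tool goes at most 50 mm and 8.59 degrees, less where a joint would pass 70% of its speed; a pose out of reach is approached as far as the arm can. A call with a gripper value outside its range is refused whole. The fingers move at their own pace and stop on an object; the grip force is fixed at half the most. Time passes only in rows, so rows that do not move let the fingers close. It gives the time, the measured TCP pose, the force, the opening and the grip force at its end, in the units of the state.
- manip.get_obs(): the state, without advancing time (a new reading comes with each control period).
- manip.read_camera(name): name is "scene" or "top" or "wrist"; returns a dict with "img" (420x560x3 uint8, red, green, blue), "depth" (420x560 float32, m along the optical axis (not along the pixel's ray), 0 where there is no reading), "fx", "fy", "cx", "cy" (pixels), "position" and "rotation" of the camera in the world; the wrist camera has in their place "mount" (4x4, takes a point from camera to tool coordinates, whose origin is the TCP and whose axes are the flange's). Camera axes: x right, y up, looking along -z (the intrinsics and any distortion apply to the point x, -y, -z); pixel columns grow to the right and rows downward; lengths in m; the calibration is good to about 2 mm. A picture is of the moment at which its call begins: read the wrist's pose just before it.
- manip.close_job(): hands the job in; it is judged then, once.
The state is a dict: "clock": time; "joint_positions": joint angles; "joint_velocities": joint speeds; "joint_torque": joint torques, N m; "tcp_pos": TCP position; "orientation": TCP orientation; "ft_force": force on the tool from outside, world axes, zero at the start; "wrist_torque": the same for the moment, N m; "opening": opening from 0.0 (shut) to 1.0 (fully open); "grasp_force": force on a finger pad.
Only numpy, scipy, OpenCV 4.12 (cv2) and the standard library are available. Lean on these libraries where they do the work, as an engineer would, in place of code of your own. Each camera call takes 0.05 s, during which the arm holds its last target. There are 200 camera calls.

## Task

Change over the slide stainer: first take off the one or two stained racks, turning the carousel to click each to the loading gap, and hang them by their handles on the drain stand's peg. Then hang every fresh rack from the bench on the carousel by its handle, one to an arm, through the gap, clicking the carousel round to bring up free arms; finish with the carousel clicked in and an empty arm at the gap. Keep the racks upright and do not knock over anything else on the bench.

Things in the scene. Friction and masses are not known exactly. Their poses are not given: they have to be found in the camera images.
- stainer: carousel slide stainer, fixed: white round base 432 mm across, 35 mm high; origin at the centre of its underside, z up. Five white pots (tops at 115 mm) stand in a ring inside a clear splash guard (radius 195 mm, top at 165 mm) that is open only at the loading gap, 170 mm wide, on the base's own -x side. Racks go on and off the arms only through this gap. Heights are above the bench.
- loading_station (a point): where the centre of a rack lies when it hangs on the arm that stands in the gap: 145 mm from the stainer's axis along its own -x, 19.5 mm below the arm's top; axes as the stainer's. Each arm is a level bar 12 x 12 mm, top at 218 mm; a rack's crossbar rests across its flat top between a shoulder (131 mm from the axis) and an upturned end (159 to 167 mm from it), both 7 mm high.
- carousel: the stainer's turning head, on a vertical hinge through the stainer's centre; turns without end either way. Six arms 60 degrees apart, arm0 along its own -x. At the start arm0 is in the gap. It clicks into a detent every 60 degrees, an arm in the gap at each; let go within 20 degrees of a detent it pulls itself in. Turning it over to the next takes 0.3 N m.
- knob (a point): black hexagonal knob on the carousel's axis, turns it: 46 mm across flats, 46 mm tall (220 to 266 mm above the bench); the point is its middle. Its flats face along the carousel's own x axis and every 60 degrees from it.
- drain_stand: steel drain stand, fixed: drip tray 170 x 130 x 22 mm, origin at the centre of its underside, z up. A post at its own +x end (face at x = +61 mm) carries one level square peg, 12 x 12 mm, top 170 mm above the bench, pointing to its own -x, with an upturned end 7 mm high at x = -75 to -83 mm, the stand's highest part. It takes two racks, one behind the other.
- drain_peg (a point): where the centre of a rack lies when it hangs on the drain peg above the tray's centre; two racks hang 30 mm either side of it along the peg. It lies 19.5 mm below the peg's top; axes as the drain stand's
- fresh0_mid (a point): centre (half-way up) of a fresh slide rack: grey plastic, glass slides, body 50 x 84 mm (own x, y), 40 mm tall; about 170 g. Over it a handle: an 8 x 8 mm crossbar along y, underside 85 mm above the rack's bottom, on two legs 36 mm apart; on its middle a grip tab 30 (x) x 12 (y) x 38 mm tall, up to 131 mm. Stands on the bench to the robot's left. May be absent.
- fresh1_mid (a point): another fresh rack, same shape, also standing on the bench to the left; may be absent. Point: 65.5 mm above its bottom, 19.5 mm below the crossbar's underside, 46.5 mm below the middle of its grip tab; z up. An arm or peg goes through the handle's eye, under the crossbar, along the rack's own x, from either side.
- fresh2_mid (a point): another fresh rack, same shape, also standing on the bench to the left; may be absent. Point: 65.5 mm above its bottom, 19.5 mm below the crossbar's underside, 46.5 mm below the middle of its grip tab; z up. An arm or peg goes through the handle's eye, under the crossbar, along the rack's own x, from either side.
- stained0_mid (a point): stained rack, same shape as the fresh ones; hangs at the start on a carousel arm next to the one in the gap, its own x along the arm. May be absent. Point: its centre, as for fresh1.
- stained1_mid (a point): stained rack, same shape as the fresh ones; hangs at the start on a carousel arm next to the one in the gap, its own x along the arm. May be absent. Point: its centre, as for fresh1.
- microplate: white well plate, 85 x 127 x 14 mm, not part of the job
- reagent_bottle: amber jar, 64 mm across, 120 mm tall, not part of the job
Not all that is in view belongs to the job. What is shaped like the part that bears fresh2_mid but red is not meant. Leave any pink look-alike of the part that bears fresh0_mid alone.

How it is judged:
On the way:
1. every stained rack hangs on the drain peg, and no fresh rack has been put on the carousel yet (x of stained0_mid in the frame of drain_peg between -0.08 and 0.06 m and y of stained0_mid in the frame of drain_peg between -0.025 and 0.025 m and z of stained0_mid in the frame of drain_peg between -0.01 and 0.014 m and angle between each of stained0_mid, stained1_mid's own z axis and vertical below 0.35 rad and x of stained1_mid in the frame of drain_peg between -0.08 and 0.06 m and y of stained1_mid in the frame of drain_peg between -0.025 and 0.025 m and z of stained1_mid in the frame of drain_peg between -0.01 and 0.014 m and horizontal distance between each of fresh0_mid, fresh1_mid, fresh2_mid and stainer above 0.2 m), for 0.2 s.
At the end, for the whole second after the job is handed in: stained racks hung on the drain peg (centre within 25 mm of its line), fresh racks on carousel arms (centre 120 to 170 mm from the axis); none over 10 mm low or 0.35 rad off upright; carousel within 0.1 rad of a detent; no rack within 80 mm of the loading station (x of stained0_mid in the frame of drain_peg between -0.08 and 0.06 m and y of stained0_mid in the frame of drain_peg between -0.025 and 0.025 m and z of stained0_mid in the frame of drain_peg between -0.01 and 0.014 m and angle between each of stained0_mid, stained1_mid, fresh0_mid, fresh1_mid, fresh2_mid's own z axis and vertical below 0.35 rad and x of stained1_mid in the frame of drain_peg between -0.08 and 0.06 m and y of stained1_mid in the frame of drain_peg between -0.025 and 0.025 m and z of stained1_mid in the frame of drain_peg between -0.01 and 0.014 m and horizontal distance between fresh0_mid and stainer between 0.12 and 0.17 m and height (world z) of fresh0_mid between 0.1885 and 0.212 m and horizontal distance between fresh1_mid and stainer between 0.12 and 0.17 m and height (world z) of fresh1_mid between 0.1885 and 0.212 m and horizontal distance between fresh2_mid and stainer between 0.12 and 0.17 m and height (world z) of fresh2_mid between 0.1885 and 0.212 m and horizontal distance between each of fresh0_mid, fresh1_mid, fresh2_mid and loading_station above 0.08 m and (angle between the x axis of carousel and the x axis of stainer, either way round below 0.1 rad or angle between the x axis of carousel and the x axis of stainer, either way round between 0.947 and 1.147 rad)); the robot touches nothing.
It fails at once if a rack is tipped over (more than 60 degrees) (angle between any of stained0_mid, stained1_mid, fresh0_mid, fresh1_mid, fresh2_mid's own z axis and vertical above 1.05 rad).
It fails at once if something else on the bench is knocked over (angle between any of microplate, reagent_bottle's own z axis and vertical above 0.6 rad).
Of stained0, stained1 only 1 to 2 are there at a start; the rules pass over those that are not, and their reading is None.
Of fresh0, fresh1, fresh2 only 2 to 3 are there at a start; the rules pass over those that are not, and their reading is None.
At some moment in a run one of fresh0, fresh1, fresh2 may be knocked a few centimetres aside while the robot is not near it.
It also fails if it takes over 210 s, if anything falls off the work surface, if the arm or the gripper's body presses on something with over 40 N, if the wrist force passes 120 N, or if a joint passes its speed limit or range.

## Working session

There is one attempt and no reset: what is moved stays moved. The work goes in short steps, Python scripts to look and compute and a shell command to move; the robot and the scene stay as the last step left them, time stands still between calls to the robot, and variables do not carry over. Pictures are saved under pics/ and viewed, at most 14 in all, crops included, and the job is handed in when it is done.

```bash
mkdir -p pics; ls; cat > h.py <<'E'
import numpy as np, cv2
from scipy.spatial.transform import Rotation as R
from workcell import manip
def cam(name):
    o=manip.get_obs(); c=manip.read_camera(name)
    if name=="wrist":
        T=np.eye(4);T[:3,:3]=R.from_rotvec(o["orientation"]).as_matrix();T[:3,3]=o["tcp_pos"]
        M=T@np.array(c["mount"]);c["rotation"]=M[:3,:3];c["position"]=M[:3,3]
    c["rotation"]=np.array(c["rotation"])
    if c["rotation"].shape!=(3,3): c["rotation"]=R.from_rotvec(c["rotation"]).as_matrix() if c["rotation"].size==3 else c["rotation"].reshape(3,3)
    return c
def cloud(c):
    d=c["depth"];v,u=np.mgrid[:d.shape[0],:d.shape[1]]
    p=np.stack([(u-c["cx"])/c["fx"]*d,-(v-c["cy"])/c["fy"]*d,-d],-1)
    return p@c["rotation"].T+np.array(c["position"])
def save(n,img): cv2.imwrite("pics/"+n+".png",cv2.cvtColor(img,cv2.COLOR_RGB2BGR))
E
python3 - <<'E'
from h import *
print(manip.tip_reach, manip.get_obs())
for n in ["scene","top"]:
    c=cam(n); save(n+"0",c["img"]); np.savez(n+"0.npz",p=cloud(c),img=c["img"],d=c["depth"])
    print({k:v for k,v in c.items() if k not in("img","depth")})
E
```

```text
pics
0.014 {'clock': 0.0, 'joint_positions': array([-1.39032004e+00,  1.81535716e-01,  1.60799470e+00, -2.81667617e-05,
        1.35377333e+00, -2.06338473e-01]), 'joint_velocities': array([-0.00044931,  0.00080478,  0.00019696, -0.00037536,  0.00017489,
       -0.00106623]), 'joint_torque': array([ 7.21819051e-04, -4.44870973e+01, -3.51334798e+01, -1.00862917e-04,
        9.03038308e-03,  3.68338490e-06]), 'tcp_pos': array([ 0.21680652, -0.53200328,  0.24439354]), 'orientation': array([-3.08133649e+00, -6.03506681e-01,  8.43517657e-06]), 'ft_force': array([ 0.6198831 , -0.65129337, -0.12404953]), 'wrist_torque': array([-0.03487567, -0.00560322,  0.03198783]), 'grasp_force': 0.0, 'opening': 1.0019880857452519}
{'fx': 445.23370700631483, 'fy': 445.23370700631483, 'cx': 276.81965863558537, 'cy': 205.55742134667042, 'position': array([ 1.65218183, -0.04272236,  0.99409442]), 'rotation': array([[ 0.08376482, -0.57094447,  0.81670427],
       [ 0.99645178,  0.04124496, -0.07336685],
       [ 0.00820347,  0.81995199,  0.57237352]])}
{'fx': 512.5334146472156, 'fy': 512.5334146472156, 'cx': 278.3533623079357, 'cy': 211.2173081319354, 'position': array([0.17060621, 0.0555764 , 1.81676091]), 'rotation': array([[ 0.02346973,  0.98543636, -0.1684172 ],
       [-0.9996589 ,  0.02120216, -0.01524993],
       [-0.01145703,  0.16871766,  0.98559783]])}
```

View pics/scene0.png

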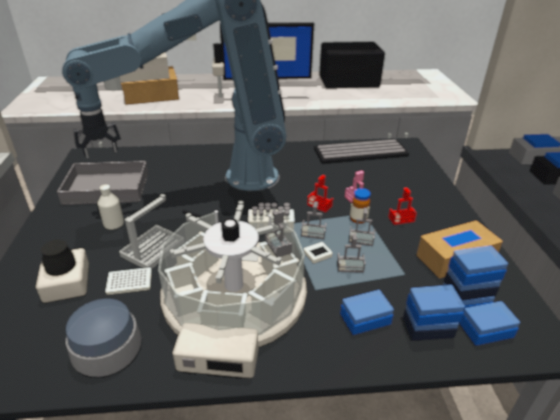

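View pics/top0.png

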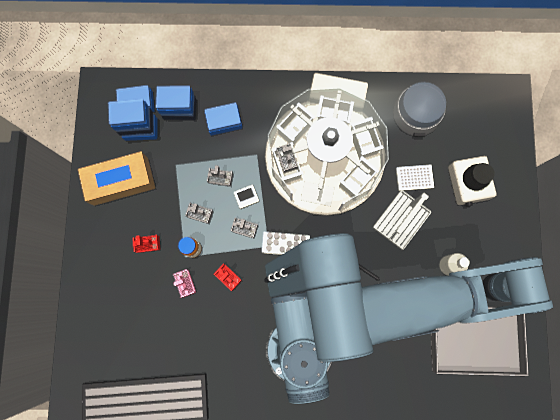

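```bash
python3 - <<'E'
from h import *
a=np.load("top0.npz");im=a["img"];p=a["p"]
c=cv2.resize(im[65:255,255:445],(590,590),interpolation=cv2.INTER_CUBIC);save("crop1",c)
c=cv2.resize(im[145:300,160:320],(620,600),interpolation=cv2.INTER_CUBIC);save("crop2",c)
E
```

```text
(no output)
```

View pics/crop1.png

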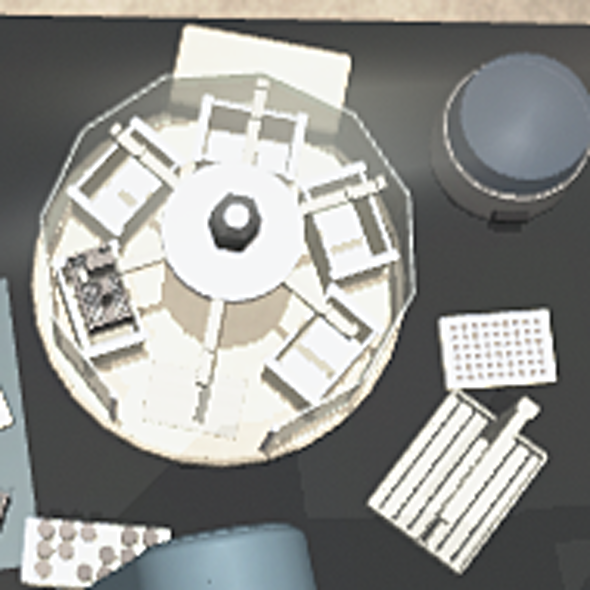

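View pics/crop2.png

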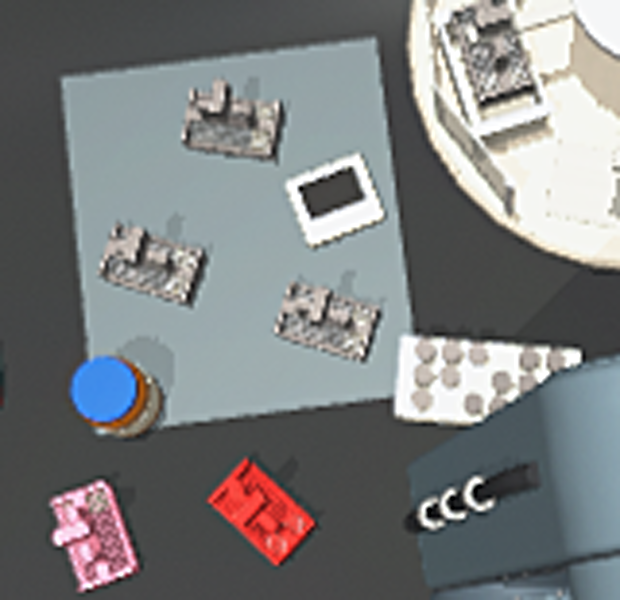

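```bash
cat >> h.py <<'E'
def rayz(c,u,v,z):
    d=c["rotation"]@np.array([(u-c["cx"])/c["fx"],-(v-c["cy"])/c["fy"],-1.]);p=np.array(c["position"])
    return p+d*(z-p[2])/d[2]
def racks(P,img,lo,hi,zb=0.0):
    """tops of tabs: clusters of points"""
    m=(P[:,2]>lo)&(P[:,2]<hi)
    return P[m]
E
python3 - <<'E'
from h import *
from scipy.ndimage import label
t=np.load("top0.npz");s=np.load("scene0.npz")
P=np.concatenate([t["p"].reshape(-1,3),s["p"].reshape(-1,3)])
I=np.concatenate([np.zeros(t["d"].size),np.ones(s["d"].size)])
def near(c,r,lo,hi):
    m=(np.hypot(P[:,0]-c[0],P[:,1]-c[1])<r)&(P[:,2]>lo)&(P[:,2]<hi);return P[m],I[m]
c={k:None for k in()}
import types
tc=cam("top")
def px(x,y): return 255+x*190/590, 65+y*190/590
def p2(x,y): return 160+x*160/620,145+y*155/600
k=rayz(tc,*px(237,212),.266);print("knob",k)
print("arm0 end",rayz(tc,*px(200,420),.225),"d",rayz(tc,*px(214,310),.218))
q,i=near(k,.05,.255,.28);print("knob cloud",[(q[i==j].mean(0).round(4),(i==j).sum()) for j in(0,1)])
print("gap corners",rayz(tc,*px(115,420),.10),rayz(tc,*px(265,450),.10))
# tray corners
for x,y in[(457,390),(548,457),(462,573),(368,503)]: print("tray",rayz(tc,*px(x,y),.022))
print("post",rayz(tc,*px(528,405),.17),"end",rayz(tc,*px(432,528),.177))
q,i=near(rayz(tc,*px(480,470),.16),.12,.155,.2)
for j in(0,1):
    r=cv2.minAreaRect(q[i==j][:,:2].astype(np.float32));print("peg",j,r,q[i==j].mean(0))
for n,(x,y) in dict(A=(232,130),B=(155,265),C=(328,320)).items():
    g=rayz(tc,*p2(x,y),.04)
    for lo,hi in((.03,.05),(.075,.098),(.105,.14)):
        q,i=near(g,.08,lo,hi)
        print(n,lo,[ (cv2.minAreaRect(q[i==j][:,:2].astype(np.float32)),len(q[i==j])) for j in(0,1) if (i==j).sum()>3],q.mean(0).round(3) if len(q) else 0)
E
```

```text
knob [ 0.68806466 -0.08130734  0.266     ]
arm0 end [ 0.48052792 -0.04866427  0.225     ] d [ 0.59803643 -0.06243014  0.218     ]
knob cloud [(array([ 0.6827, -0.0797,  0.266 ]), np.int64(193)), (array([ 0.6909, -0.0842,  0.2643]), np.int64(210))]
gap corners [0.50288344 0.03638759 0.1       ] [ 0.47297435 -0.12817488  0.1       ]
tray [ 0.56141929 -0.35653954  0.022     ]
tray [ 0.48553231 -0.45861707  0.022     ]
tray [ 0.35080903 -0.3585397   0.022     ]
tray [ 0.42811609 -0.2535093   0.022     ]
post [ 0.51463067 -0.39673878  0.17      ] end [ 0.38121237 -0.29266133  0.177     ]
peg 0 ((0.4533539414405823, -0.35320207476615906), (0.019826095551252365, 0.15888534486293793), 54.81961441040039) [ 0.4576287  -0.35408577  0.16953536]
peg 1 ((0.45568570494651794, -0.35917001962661743), (0.02689412236213684, 0.16140922904014587), 55.70881652832031) [ 0.46328607 -0.35909489  0.16614758]
A 0.03 [(((0.5959143042564392, 0.2968611419200897), (0.08690101653337479, 0.049776747822761536), 81.17113494873047), 115), (((0.6030634045600891, 0.2914832830429077), (0.083965964615345, 0.051323428750038
[... 1416 characters left out ...]
0.048521317541599274), 74.10652160644531), 106), (((0.41449832916259766, 0.17966604232788086), (0.12039485573768616, 0.05114244669675827), 73.98795318603516), 125)] [0.416 0.19  0.038]
C 0.075 [(((0.41095927357673645, 0.2035135179758072), (0.04834536090493202, 0.0177796371281147), 75.94898223876953), 29), (((0.4209428131580353, 0.19719137251377106), (0.026105763390660286, 0.047168709337711334), 2.7305989265441895), 52)] [0.419 0.199 0.09 ]
C 0.105 [(((0.4155392646789551, 0.20194169878959656), (0.011717456392943859, 0.02983090467751026), 74.52505493164062), 42), (((0.4203147292137146, 0.1975332796573639), (0.011418229900300503, 0.0300266295671463), 80.54737854003906), 37)] [0.419 0.199 0.125]
```

```bash
cat >> h.py <<'E'
def plan(x,y,z,yawdeg):
    o=manip.get_obs();M=R.from_rotvec(o["orientation"]).as_matrix();p=np.array(o["tcp_pos"])
    a=np.radians(yawdeg);T=np.array([[np.cos(a),np.sin(a),0],[np.sin(a),-np.cos(a),0],[0,0,-1.]])
    print("t",round(o["clock"],1),"tcp",p.round(4),"yaw",np.degrees(np.arctan2(M[1,0],M[0,0])).round(2),"open",round(o["opening"],2),"gf",round(o["grasp_force"],1),"F",np.array(o["ft_force"]).round(1))
    print(" turn first",R.from_matrix(M.T@T).as_rotvec().round(4)," then shift",(T.T@(np.array([x,y,z])-p)).round(4)," | shift in present axes",(M.T@(np.array([x,y,z])-p)).round(4))
E
python3 - <<'E'
from h import *
print(np.array(manip.read_camera("wrist")["mount"]).round(4))
plan(.60,-.08,.50,21)
plan(.60,-.08,.50,-9)
E
```

```text
[[-0.000e+00  9.446e-01  3.282e-01  8.490e-02]
 [ 1.000e+00  4.000e-04 -1.000e-03  1.000e-04]
 [-1.100e-03  3.282e-01 -9.446e-01 -1.277e-01]
 [ 0.000e+00  0.000e+00  0.000e+00  1.000e+00]]
t 0.2 tcp [ 0.2169 -0.5322  0.2447] yaw 22.16 open 1.0 gf 0.0 F [ 0.3 -0.6 -0.3]
 turn first [-0.001  -0.0002  0.0203]  then shift [ 0.5197 -0.2849 -0.2553]  | shift in present axes [ 0.5255 -0.2745 -0.2549]
t 0.2 tcp [ 0.2169 -0.5322  0.2447] yaw 22.16 open 1.0 gf 0.0 F [ 0.3 -0.6 -0.3]
 turn first [-1.100e-03  1.000e-04  5.439e-01]  then shift [ 0.3077 -0.5066 -0.2553]  | shift in present axes [ 0.5255 -0.2745 -0.2549]
```

```bash
python3 -m pendant '[[0,0,-0.042,0,0,0,1],[0,0,-0.042,0,0,0,1],[0,0,-0.042,0,0,0,1],[0,0,-0.042,0,0,0,1],[0,0,-0.042,0,0,0,1],[0,0,-0.042,0,0,0,1],[0.0375,-0.0196,0,0,0,0.0015,1],[0.0375,-0.0196,0,0,0,0.0015,1],[0.0375,-0.0196,0,0,0,0.0015,1],[0.0375,-0.0196,0,0,0,0.0015,1],[0.0375,-0.0196,0,0,0,0.0015,1],[0.0375,-0.0196,0,0,0,0.0015,1],[0.0375,-0.0196,0,0,0,0.0015,1],[0.0375,-0.0196,0,0,0,0.0015,1],[0.0375,-0.0196,0,0,0,0.0015,1],[0.0375,-0.0196,0,0,0,0.0015,1],[0.0375,-0.0196,0,0,0,0.0015,1],[0.0375,-0.0196,0,0,0,0.0015,1],[0.0375,-0.0196,0,0,0,0.0015,1],[0.0375,-0.0196,0,0,0,0.0015,1]]'
python3 -m pendant '[[0,0,0,0,0,0,1],[0,0,0,0,0,0,1]]'
python3 - <<'E'
from h import *
c=cam("wrist"); save("w1",cv2.resize(c["img"],(784,588))); p=cloud(c); np.savez("w1.npz",p=p,img=c["img"],pos=c["position"],rot=c["rotation"])
plan(.688,-.082,.255,21)
q=p.reshape(-1,3)
for ctr,r,lo,hi,n in(((.688,-.082),.05,.26,.275,"knob"),((.53,-.058),.09,.21,.222,"arm"),((.53,-.058),.09,.222,.232,"end")):
    m=(np.hypot(q[:,0]-ctr[0],q[:,1]-ctr[1])<r)&(q[:,2]>lo)&(q[:,2]<hi);s=q[m]
    if len(s)>3: print(n,len(s),s.mean(0).round(4),cv2.minAreaRect(s[:,:2].astype(np.float32)))
E
```

```text
clock: 2.2
tcp_pos: [0.6049, -0.0825, 0.4971]
orientation: [-3.089, -0.571, 0.0]
ft_force: [0.7, -1.4, 0.7]
opening: 0.998
grasp_force: 0.0
clock: 2.4
tcp_pos: [0.6043, -0.0833, 0.4965]
orientation: [-3.088, -0.574, 0.002]
ft_force: [-0.3, -1.8, 0.8]
opening: 1.002
grasp_force: 0.0
t 2.5 tcp [ 0.6039 -0.0841  0.4968] yaw 20.99 open 1.0 gf 0.0 F [-0.8 -0.5  0.7]
 turn first [-0.0003  0.001  -0.0002]  then shift [0.0793 0.0281 0.2418]  | shift in present axes [0.0795 0.0282 0.2417]
knob 1532 [ 0.6852 -0.0807  0.2654] ((0.6845625042915344, -0.0812872052192688), (0.05126737803220749, 0.04566960036754608), 21.18300437927246)
arm 653 [ 0.5807 -0.0616  0.2175] ((0.570470929145813, -0.0684848353266716), (0.045287638902664185, 0.0976535975933075), 87.79684448242188)
end 92 [ 0.5402 -0.0534  0.2241] ((0.5414723753929138, -0.05353036895394325), (0.011857990175485611, 0.042732685804367065), 79.04640197753906)
```

View pics/w1.png

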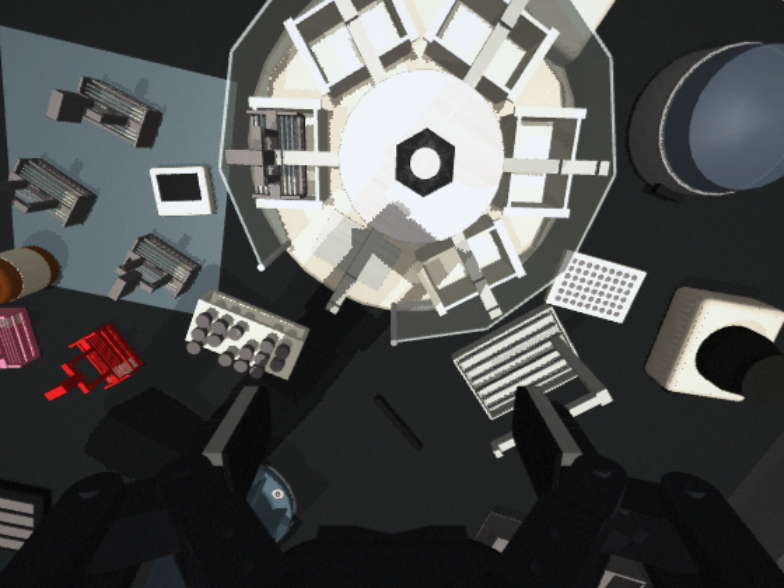

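```bash
python3 -m pendant '[[0.0385,0.0131,0,0,0,0,1],[0.0385,0.0131,0,0,0,0,1],[0,0,0.0415,0,0,0,1],[0,0,0.0415,0,0,0,1],[0,0,0.0415,0,0,0,1],[0,0,0.0415,0,0,0,1],[0,0,0.0415,0,0,0,1],[0,0,0.0415,0,0,0,1],[0,0,0,0,0,0,1],[0,0,0,0,0,0,0],[0,0,0,0,0,0,0],[0,0,0,0,0,0,0],[0,0,0,0,0,0,0],[0,0,0,0,0,0,0],[0,0,0,0,0,0,0]]'; python3 -c "
from h import *
plan(.685,-.081,.248,21)"
```

```text
clock: 3.95
tcp_pos: [0.6861, -0.0799, 0.2528]
orientation: [-3.089, -0.573, -0.007]
ft_force: [-4.4, 5.1, 7.1]
opening: 0.529
grasp_force: 68.1
t 4.0 tcp [ 0.6861 -0.0799  0.2528] yaw 21.01 open 0.53 gf 68.1 F [-4.4  5.1  7.1]
 turn first [ 0.0007 -0.0041  0.0001]  then shift [-0.0015  0.0006  0.0048]  | shift in present axes [-0.0015  0.0006  0.0048]
```

```bash
python3 -m pendant '[[0,0,0,0,0,-0.131,0],[0,0,0,0,0,-0.131,0],[0,0,0,0,0,-0.131,0],[0,0,0,0,0,-0.131,0],[0,0,0,0,0,-0.131,0],[0,0,0,0,0,-0.131,0],[0,0,0,0,0,-0.131,0],[0,0,0,0,0,-0.131,0],[0,0,0,0,0,0,0],[0,0,0,0,0,0,0],[0,0,0,0,0,0,1],[0,0,0,0,0,0,1],[0,0,0,0,0,0,1],[0,0,0,0,0,0,1]]'; python3 -c "
from h import *
plan(.685,-.081,.45,21)"
```

```text
clock: 5.35
tcp_pos: [0.6856, -0.0814, 0.2489]
orientation: [2.388, 2.039, 0.001]
ft_force: [0.7, -0.2, 1.2]
opening: 1.003
grasp_force: 0.0
t 5.3 tcp [ 0.6856 -0.0814  0.2489] yaw 80.99 open 1.0 gf 0.0 F [ 0.7 -0.2  1.2]
 turn first [ 1.100e-03 -3.000e-04  1.047e+00]  then shift [-0.0004 -0.0006 -0.2011]  | shift in present axes [ 2.000e-04 -5.000e-04 -2.011e-01]
```

```bash
python3 -m pendant '[[0,0,-0.045,0,0,0,1],[0,0,-0.045,0,0,0,1],[0,0,-0.045,0,0,0,1],[0,0,-0.045,0,0,0.14,1],[0,0,0,0,0,0.143,1],[0,0,0,0,0,0.143,1],[0,0,0,0,0,0.143,1],[0,0,0,0,0,0.143,1],[0,0,0,0,0,0.143,1],[0,0,0,0,0,0.143,1],[0,0,0,0,0,0.143,1],[0,0,0,0,0,0.143,1],[0,0,0,0,0,0.143,1],[0,0,0,0,0,0.143,1],[0,0,0,0,0,0.143,1],[-0.042,0,0,0,0,0,1],[-0.042,0,0,0,0,0,1],[-0.042,0,0,0,0,0,1],[0,0,0,0,0,0,1]]'
python3 -m pendant '[[0,0,0,0,0,0,1],[0,0,0,0,0,0,1]]' >/dev/null
cat >> h.py <<'E'
def reg(p,ctr,r,lo,hi,n=""):
    q=p.reshape(-1,3);m=(np.hypot(q[:,0]-ctr[0],q[:,1]-ctr[1])<r)&(q[:,2]>lo)&(q[:,2]<hi);s=q[m]
    if len(s)>3: print(n,len(s),s.mean(0).round(4),cv2.minAreaRect(s[:,:2].astype(np.float32)))
    return s
E
python3 - <<'E'
from h import *
c=cam("wrist"); save("w2",cv2.resize(c["img"],(700,525))); p=cloud(c); np.savez("w2.npz",p=p,img=c["img"],pos=c["position"],rot=c["rotation"])
plan(.542,-.058,.245,-9)
reg(p,(.542,-.058),.04,.25,.275,"tab");reg(p,(.542,-.058),.06,.222,.235,"cross+end");reg(p,(.686,-.08),.05,.26,.275,"knob")
reg(p,(.542,-.058),.07,.16,.18,"body");reg(p,(.60,-.068),.03,.205,.223,"arm")
E
```

```text
clock: 7.25
tcp_pos: [0.5611, -0.0422, 0.4286]
orientation: [-3.106, 0.467, 0.002]
ft_force: [1.1, -0.7, -0.6]
opening: 1.0
grasp_force: 0.0
t 7.5 tcp [ 0.5658 -0.0444  0.4284] yaw -17.17 open 1.0 gf 0.0 F [-0.5 -0.9 -0. ]
 turn first [ 1.000e-04 -7.000e-04 -1.425e-01]  then shift [-0.0214  0.0171  0.1834]  | shift in present axes [-0.0189  0.02    0.1834]
tab 360 [ 0.5455 -0.0542  0.2623] ((0.5438567399978638, -0.05357406288385391), (0.011940523982048035, 0.029524944722652435), 73.5299301147461)
cross+end 318 [ 0.5467 -0.0539  0.2252] ((0.5425559282302856, -0.05311217159032822), (0.042746324092149734, 0.036720871925354004), 34.62398910522461)
knob 2755 [ 0.6852 -0.0809  0.2654] ((0.6846750378608704, -0.08064282685518265), (0.045965250581502914, 0.05208241194486618), 49.829689025878906)
body 870 [ 0.5442 -0.0545  0.169 ] ((0.5415724515914917, -0.05332759767770767), (0.0840681791305542, 0.049667857587337494), 73.80261993408203)
arm 998 [ 0.6085 -0.0679  0.2183] ((0.604728102684021, -0.062226079404354095), (0.0443633571267128, 0.05894879996776581), 52.9241943359375)
```

View pics/w2.png

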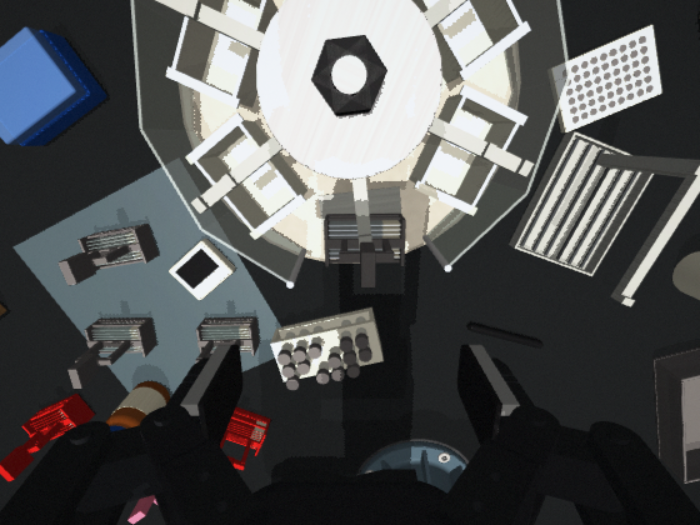

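```bash
python3 -m pendant '[[-0.0174,0.0149,0,0,0,-0.015,1],[0,0,0.04,0,0,0,1],[0,0,0.04,0,0,0,1],[0,0,0.04,0,0,0,1],[0,0,0.03,0,0,0,1],[0,0,0.02,0,0,0,1],[0,0,0.0134,0,0,0,1],[0,0,0,0,0,0,1],[0,0,0,0,0,0,1]]'; python3 - <<'E'
from h import *
plan(.5448,-.0535,.245,-16)
c=cam("wrist");p=cloud(c);reg(p,(.542,-.058),.04,.25,.275,"tab")
E
```

```text
clock: 8.4
tcp_pos: [0.5447, -0.0534, 0.2456]
orientation: [3.11, -0.445, 0.001]
ft_force: [0.9, 0.1, 0.4]
opening: 0.995
grasp_force: 0.0
t 8.4 tcp [ 0.5447 -0.0534  0.2456] yaw -16.29 open 0.99 gf 0.0 F [0.9 0.1 0.4]
 turn first [ 0.     -0.0008 -0.0051]  then shift [0.0002 0.0001 0.0006]  | shift in present axes [0.0002 0.0001 0.0006]
tab 2964 [ 0.5422 -0.0679  0.2624] ((0.5382973551750183, -0.07123708724975586), (0.048965271562337875, 0.030788427218794823), 73.52891540527344)
```

```bash
python3 -m pendant '[[0,0,0,0,0,0,0],[0,0,0,0,0,0,0],[0,0,0,0,0,0,0],[0,0,0,0,0,0,0],[0,0,0,0,0,0,0],[0,0,0,0,0,0,0],[0,0,0,0,0,0,0],[0,0,-0.008,0,0,0,0],[0,0,-0.01,0,0,0,0],[0,0,0,0,0,-0.055,0],[0,0,0,0,0,-0.055,0],[0,0,0,0,0,0,0]]'; python3 - <<'E'
from h import *
plan(.42,-.031,.262,-10)
E
```

```text
clock: 9.65
tcp_pos: [0.5441, -0.053, 0.2637]
orientation: [3.13, -0.273, 0.001]
ft_force: [0.2, -0.1, -1.4]
opening: 0.132
grasp_force: 58.4
t 9.7 tcp [ 0.5441 -0.053   0.2637] yaw -9.95 open 0.13 gf 58.4 F [ 0.2 -0.1 -1.4]
 turn first [ 0.0001 -0.0007  0.0008]  then shift [-0.126  -0.0002  0.0017]  | shift in present axes [-0.126  -0.0003  0.0016]
```

```bash
python3 -m pendant '[[-0.01,0,0,0,0,0,0],[-0.02,0,0,0,0,0,0],[-0.025,0,0,0,0,0,0],[-0.025,0,0,0,0,0,0],[-0.025,0,0,0,0,0,0],[-0.025,0,0,0,0,0,0],[-0.025,0,0,0,0,0,0],[0,0,-0.02,0,0,0,0],[0,0,0,0,0,0,0]]'; python3 - <<'E'
from h import *
plan(.42,-.031,.262,-10)
for f in("w1","w2"):
    p=np.load(f+".npz")["p"]
    reg(p,(.455,-.356),.13,.160,.172,"peg");reg(p,(.39,-.30),.04,.1715,.182,"end");reg(p,(.455,-.356),.12,.018,.024,"tray")
    q=reg(p,(.46,-.356),.06,.165,.173,"pegmid"); 
    if len(q)>9:
        u,s,v=np.linalg.svd(q[:,:2]-q[:,:2].mean(0));print(np.degrees(np.arctan2(v[0,1],v[0,0])))
a=reg(np.load("w2.npz")["p"],(.46,0.03),.07,.15,.17,"g1");a=reg(np.load("w2.npz")["p"],(.46,-.14),.07,.15,.17,"g2")
E
```

```text
clock: 10.55
tcp_pos: [0.3915, -0.0263, 0.2851]
orientation: [3.128, -0.275, 0.007]
ft_force: [1.0, -0.9, -0.3]
opening: 0.131
grasp_force: 58.8
t 10.6 tcp [ 0.3915 -0.0263  0.2851] yaw -10.04 open 0.13 gf 58.8 F [ 1.  -0.9 -0.3]
 turn first [ 0.001  -0.0049 -0.0008]  then shift [ 0.0288 -0.0003  0.0231]  | shift in present axes [ 0.0287 -0.0004  0.0232]
peg 459 [ 0.4742 -0.3648  0.1678] ((0.45445406436920166, -0.3548690378665924), (0.020865537226200104, 0.1579030156135559), 54.51350784301758)
end 36 [ 0.3958 -0.3076  0.1758] ((0.39531928300857544, -0.30780819058418274), (0.01244546938687563, 0.007865176536142826), 53.326419830322266)
tray 404 [ 0.467  -0.3461  0.021 ] ((0.4579075872898102, -0.3558860421180725), (0.13205455243587494, 0.1702052801847458), 53.08135986328125)
pegmid 193 [ 0.4861 -0.3754  0.169 ] ((0.4596360921859741, -0.3566589057445526), (0.01729651354253292, 0.11980746686458588), 54.64089584350586)
142.741048161095
peg 1639 [ 0.4574 -0.3515  0.1674] ((0.4555034637451172, -0.35276806354522705), (0.017300471663475037, 0.15743842720985413), 54.80543899536133)
end 68 [ 0.3959 -0.3074  0.1758] ((0.3950505554676056, -0.3081715703010559), (0.014556348323822021, 0.008092005737125874), 52.35497283935547)
tray 784 [ 0.4635 -0.3537  0.021 ] ((0.458279013633728, -0.35571718215942383), (0.1318942904472351, 0.16997487843036652), 53.15180969238281)
pegmid 1061 [ 0.4614 -0.3561  0.1689] ((0.459581196308136, -0.3563316762447357), (0.01543809287250042, 0.11958236992359161), 53.965972900390625)
143.74375041873074
g1 80 [0.5222 0.0393 0.1611] ((0.5224316120147705, 0.0402572862803936), (0.015166694298386574, 0.007201504427939653), 33.18217468261719)
g2 307 [ 0.5009 -0.1532  0.1601] ((0.5014655590057373, -0.15415720641613007), (0.008081937208771706, 0.06267894804477692), 32.65608596801758)
```

```bash
python3 -m pendant '[[0,0,0,0,0,0.117,0],[0,0,0,0,0,0.117,0],[0,0,0,0,0,0.117,0],[0,0,0,0,0,0.117,0],[0.0165,0.032,0,0,0,0,0],[0.0165,0.032,0,0,0,0,0],[0.0165,0.032,0,0,0,0,0],[0.0165,0.032,0,0,0,0,0],[0.0165,0.032,0,0,0,0,0],[0.0165,0.032,0,0,0,0,0],[0.0165,0.032,0,0,0,0,0],[0,0,0.03,0,0,0,0],[0,0,0.025,0,0,0,0],[0,0,0.0155,0,0,0,0],[0,0,0,0,0,0,0],[0,0,0,0,0,0,0]]'; python3 - <<'E'
from h import *
plan(.35,-.275,.2145,-36.8)
plan(.458,-.356,.2145,-36.8)
E
```

```text
clock: 12.15
tcp_pos: [0.3496, -0.2747, 0.2124]
orientation: [-2.981, 0.992, 0.0]
ft_force: [-0.0, -0.1, -0.7]
opening: 0.131
grasp_force: 59.3
t 12.2 tcp [ 0.3496 -0.2747  0.2124] yaw -36.82 open 0.13 gf 59.3 F [-0.  -0.1 -0.7]
 turn first [-0.0001  0.0003 -0.0003]  then shift [ 0.0005 -0.     -0.0021]  | shift in present axes [ 0.0005 -0.     -0.0021]
t 12.2 tcp [ 0.3496 -0.2747  0.2124] yaw -36.82 open 0.13 gf 59.3 F [-0.  -0.1 -0.7]
 turn first [-0.0001  0.0003 -0.0003]  then shift [ 1.355e-01  1.000e-04 -2.100e-03]  | shift in present axes [ 1.355e-01  1.000e-04 -2.200e-03]
```

```bash
python3 -m pendant '[[0,0,-0.003,0,0,0,0],[0.02,0,0,0,0,0,0],[0.025,0,0,0,0,0,0],[0.025,0,0,0,0,0,0],[0.025,0,0,0,0,0,0],[0.025,0,0,0,0,0,0],[0.0125,0,0,0,0,0,0],[0,0,0,0,0,0,0],[0,0,0,0,0,0,0]]'; python3 - <<'E'
from h import *
plan(.458,-.356,.1975,-36.8)
E
```

```text
clock: 13.05
tcp_pos: [0.4558, -0.354, 0.2161]
orientation: [2.981, -0.991, 0.001]
ft_force: [-0.1, 0.2, -1.2]
opening: 0.128
grasp_force: 59.4
t 13.1 tcp [ 0.4558 -0.354   0.2161] yaw -36.78 open 0.13 gf 59.4 F [-0.1  0.2 -1.2]
 turn first [ 0.0002 -0.0006  0.0004]  then shift [0.003  0.0002 0.0186]  | shift in present axes [0.003  0.0002 0.0186]
```

```bash
python3 -m pendant '[[0,0,0.008,0,0,0,0],[0,0,0.008,0,0,0,0],[0,0,0.002,0,0,0,0],[0,0,0,0,0,0,0],[0,0,0,0,0,0,0.4],[0,0,0,0,0,0,0.6],[0,0,0,0,0,0,1],[0,0,0,0,0,0,1],[0,0,0,0,0,0,1],[0,0,0,0,0,0,1]]';  python3 -m pendant '[[0,0,-0.02,0,0,0,1],[0,0,-0.03,0,0,0,1],[0,0,-0.04,0,0,0,1],[0,0,-0.04,0,0,0,1],[0,0,-0.04,0,0,0,1],[0,0,0,0,0,0,1],[0,0,0,0,0,0,1]]'; python3 - <<'E'
from h import *
c=cam("wrist");p=cloud(c);save("w3",c["img"])
reg(p,(.458,-.356),.04,.20,.23,"tab");reg(p,(.458,-.356),.07,.112,.13,"body")
c=cam("top");p=cloud(c)
for g in((.600,.294),(.466,.361),(.418,.199)):
  reg(p,g,.07,.105,.14,"fresh")
plan(.6,.294,.35,-8)
E
```

```text
clock: 14.05
tcp_pos: [0.4557, -0.3541, 0.1974]
orientation: [2.981, -0.992, 0.0]
ft_force: [0.4, 0.1, 0.1]
opening: 1.001
grasp_force: 0.0
clock: 14.75
tcp_pos: [0.4559, -0.3544, 0.3685]
orientation: [2.98, -0.991, 0.003]
ft_force: [-0.1, 0.5, -0.6]
opening: 1.001
grasp_force: 0.0
tab 400 [ 0.4562 -0.3547  0.2143] ((0.4550672173500061, -0.35340502858161926), (0.011677178554236889, 0.029688237234950066), 52.986595153808594)
body 861 [ 0.4551 -0.3548  0.1215] ((0.45410478115081787, -0.3529113531112671), (0.08411622792482376, 0.04934771731495857), 53.20897674560547)
fresh 42 [0.5955 0.2958 0.1278] ((0.5962787866592407, 0.29675209522247314), (0.013059113174676895, 0.02934875525534153), 83.06697845458984)
fresh 48 [0.4626 0.3635 0.1269] ((0.46363890171051025, 0.36397454142570496), (0.013999148271977901, 0.029418377205729485), 75.38274383544922)
fresh 41 [0.4141 0.2024 0.1284] ((0.4151584506034851, 0.202854186296463), (0.012307921424508095, 0.03112795203924179), 76.74703979492188)
t 14.8 tcp [ 0.4552 -0.3536  0.3658] yaw -36.8 open 1.0 gf 0.0 F [-0.6 -0.2 -1.5]
 turn first [-0.0011  0.0021 -0.5026]  then shift [ 0.0532 -0.6615  0.0158]  | shift in present axes [-0.272  -0.6053  0.0168]
```

View pics/w3.png

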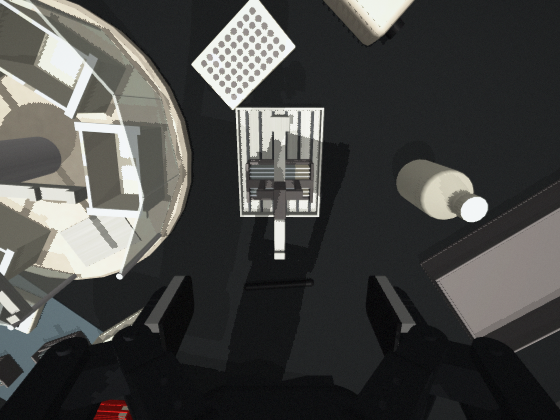

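```bash
python3 -m pendant '[[0,0,0,0,0,-0.1327,1],[0,0,0,0,0,-0.1327,1],[0,0,0,0,0,-0.1327,1],[-0.0109,-0.0377,0,0,0,0,1],[-0.0109,-0.0377,0,0,0,0,1],[-0.0109,-0.0377,0,0,0,0,1],[-0.0109,-0.0377,0,0,0,0,1],[-0.0109,-0.0377,0,0,0,0,1],[-0.0109,-0.0377,0,0,0,0,1],[-0.0109,-0.0377,0,0,0,0,1],[-0.0109,-0.0377,0,0,0,0,1],[-0.0109,-0.0377,0,0,0,0,1],[-0.0109,-0.0377,0,0,0,0,1],[-0.0109,-0.0377,0,0,0,0,1],[-0.0109,-0.0377,0,0,0,0,1],[-0.0109,-0.0377,0,0,0,0,1],[-0.0109,-0.0377,0,0,0,0,1],[0,0,0,0,0,0,1],[0,0,0,0,0,0,1],[0,0,0,0,0,0,1]]'; python3 - <<'E'
from h import *
c=cam("wrist");p=cloud(c);save("w4",c["img"])
for g in((.600,.294),(.466,.361),(.418,.199)):
  reg(p,g,.06,.105,.14,"tab");reg(p,g,.06,.03,.05,"body")
plan(.418,.199,.114,-14)
E
```

```text
clock: 16.85
tcp_pos: [0.4349, 0.1942, 0.3663]
orientation: [3.117, -0.383, -0.003]
ft_force: [0.5, -0.1, 0.6]
opening: 0.996
grasp_force: 0.0
tab 590 [0.5981 0.2938 0.1249] ((0.5988649725914001, 0.2957859933376312), (0.012641518376767635, 0.03044709376990795), 82.17264556884766)
body 627 [0.595  0.2853 0.0372] ((0.5986644625663757, 0.2960580289363861), (0.08484102040529251, 0.04935351014137268), 82.86540222167969)
tab 458 [0.4667 0.3614 0.1235] ((0.465931236743927, 0.36396414041519165), (0.013152730651199818, 0.030072936788201332), 72.0611343383789)
body 558 [0.4667 0.356  0.0374] ((0.4660812318325043, 0.36427921056747437), (0.08499134331941605, 0.04913610592484474), 73.6789321899414)
tab 270 [0.4194 0.2013 0.128 ] ((0.4172624945640564, 0.2018822580575943), (0.011370176449418068, 0.029507048428058624), 75.99522399902344)
body 537 [0.4187 0.2007 0.0381] ((0.4166695177555084, 0.2017175853252411), (0.08338859677314758, 0.0500660240650177), 74.64423370361328)
t 16.9 tcp [0.4351 0.194  0.3666] yaw -14.06 open 1.01 gf 0.0 F [ 0.  -0.6  0.1]
 turn first [ 0.0009  0.0012 -0.0011]  then shift [-0.0178 -0.0008  0.2526]  | shift in present axes [-0.0175 -0.001   0.2526]
```

View pics/w4.png

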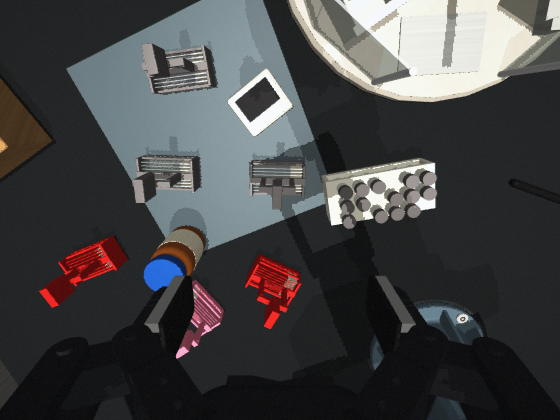

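```bash
python3 -m pendant '[[-0.0184,-0.0035,0.02,0,0,0.008,1],[0,0,0.04,0,0,0,1],[0,0,0.045,0,0,0,1],[0,0,0.045,0,0,0,1],[0,0,0.04,0,0,0,1],[0,0,0.03,0,0,0,1],[0,0,0.02,0,0,0,1],[0,0,0.0141,0,0,0,1],[0,0,0,0,0,0,1],[0,0,0,0,0,0,0],[0,0,0,0,0,0,0],[0,0,0,0,0,0,0],[0,0,0,0,0,0,0],[0,0,0,0,0,0,0],[0,0,0,0,0,0,0]]'; python3 - <<'E'
from h import *
plan(.4,-.03,.28,-10)
E
```

```text
clock: 18.4
tcp_pos: [0.4184, 0.2029, 0.1137]
orientation: [-3.117, 0.395, -0.001]
ft_force: [0.0, -0.2, 2.5]
opening: 0.131
grasp_force: 61.4
t 18.4 tcp [0.4184 0.2029 0.1137] yaw -14.43 open 0.13 gf 61.4 F [ 0.  -0.2  2.5]
 turn first [-0.0001 -0.0008 -0.0773]  then shift [ 0.0223  0.2325 -0.1663]  | shift in present axes [ 0.0403  0.2301 -0.1663]
```

```bash
python3 -m pendant '[[0,0,-0.02,0,0,0,0],[0,0,-0.04,0,0,0,0],[0,0,-0.04,0,0,0,0],[0,0,-0.04,0,0,0,0],[0,0,-0.0265,0,0,0,0],[0,0,0,0,0,-0.077,0],[0,0,0,0,0,0,0]]'; python3 - <<'E'
from h import *
for f in("w1","w2"):
    a=np.load(f+".npz");q=a["p"].reshape(-1,3);ax=np.array([.6856,-.0808])
    d=q[:,:2]-ax;r=np.hypot(*d.T);th=np.degrees(np.arctan2(-d[:,1],-d[:,0]))
    for lo,hi,r0,r1 in((.212,.223,.088,.165),(.222,.23,.15,.175)):
        m=(q[:,2]>lo)&(q[:,2]<hi)&(r>r0)&(r<r1)
        for k in range(-1,2):
            mm=m&(abs(th+10-60*k)<12)
            if mm.sum()>5:
                s=th[mm];print(f,k,mm.sum(),"mid",round((s.min()+s.max())/2-60*k,2),"med",round(np.median(s)-60*k,2),s.min().round(1),s.max().round(1),r[mm].min().round(4),r[mm].max().round(4))
a=np.load("w2.npz");c=manip.read_camera("top");c=dict(rotation=a["rot"],position=a["pos"])
w=manip.read_camera("wrist")
for k in("fx","fy","cx","cy"):c[k]=w[k]
g=[rayz(c,u/1.25,v/1.25,.165) for u,v in((290,284),(448,268))];print(g)
v=g[0]-g[1];print("gap yaw",np.degrees(np.arctan2(-v[0],v[1])), np.linalg.norm(v))
E
```

```text
clock: 19.1
tcp_pos: [0.4182, 0.203, 0.2805]
orientation: [-3.129, 0.273, -0.002]
ft_force: [-0.4, -0.4, -2.2]
opening: 0.13
grasp_force: 60.8
w1 -1 377 mid -10.25 med -10.35 -80.1 -60.4 0.088 0.1626
w1 0 428 mid -10.7 med -10.72 -14.4 -7.0 0.088 0.1623
w1 1 409 mid -11.13 med -11.06 45.1 52.7 0.0883 0.1636
w1 -1 8 mid -10.41 med -1.75 -79.8 -61.0 0.1501 0.1619
w1 0 51 mid -10.68 med -10.72 -12.7 -8.7 0.1593 0.1681
w1 1 51 mid -10.92 med -10.83 47.0 51.1 0.1596 0.1678
w2 -1 739 mid -10.3 med -10.33 -74.2 -66.4 0.088 0.1648
w2 0 455 mid -10.96 med -10.75 -20.8 -1.1 0.0881 0.1462
w2 1 799 mid -11.28 med -11.14 45.0 52.4 0.0882 0.1639
w2 -1 91 mid -10.49 med -10.52 -72.6 -68.4 0.1588 0.1675
w2 0 36 mid -5.22 med -3.8 -8.7 -1.7 0.15 0.1676
w2 1 98 mid -11.0 med -11.01 46.9 51.1 0.1592 0.1677
[array([0.51893975, 0.03808766, 0.165     ]), array([ 0.48583009, -0.13194078,  0.165     ])]
gap yaw -11.019310836693455 0.1732221694965852
```

```bash
python3 -m pendant '[[0,0,0,0,0,0.012,0],[0.0042,0.0382,0,0,0,0,0],[0.0042,0.0382,0,0,0,0,0],[0.0042,0.0382,0,0,0,0,0],[0.0042,0.0382,0,0,0,0,0],[0.0042,0.0382,0,0,0,0,0],[0.0042,0.0382,0,0,0,0,0],[0,0,0.0175,0,0,0,0],[0,0,0,0,0,0,0],[0,0,0,0,0,0,0],[0,0,0,0,0,0,0]]'; python3 - <<'E'
from h import *
plan(.5431,-.0539,.2625,-10.7)
E
```

```text
clock: 20.3
tcp_pos: [0.4004, -0.0264, 0.2626]
orientation: [-3.128, 0.292, -0.0]
ft_force: [0.2, 0.2, -2.0]
opening: 0.126
grasp_force: 60.8
t 20.3 tcp [ 0.4004 -0.0264  0.2626] yaw -10.67 open 0.13 gf 60.8 F [ 0.2  0.2 -2. ]
 turn first [-0.0002  0.      0.0006]  then shift [1.453e-01 5.000e-04 1.000e-04]  | shift in present axes [1.453e-01 6.000e-04 1.000e-04]
```

```bash
python3 -m pendant '[[0.02,0.0005,0,0,0,0,0],[0.025,0,0,0,0,0,0],[0.025,0,0,0,0,0,0],[0.025,0,0,0,0,0,0],[0.025,0,0,0,0,0,0],[0.0155,0,0,0,0,0,0],[0.01,0,0,0,0,0,0],[0,0,0,0,0,0,0],[0,0,0,0,0,0,0]]'; python3 - <<'E'
from h import *
plan(.5431,-.0539,.2465,-10.7)
E
```

```text
clock: 21.2
tcp_pos: [0.5427, -0.054, 0.2622]
orientation: [-3.128, 0.292, 0.001]
ft_force: [0.4, -0.3, -2.0]
opening: 0.131
grasp_force: 60.8
t 21.2 tcp [ 0.5427 -0.054   0.2622] yaw -10.67 open 0.13 gf 60.8 F [ 0.4 -0.3 -2. ]
 turn first [-0.      0.0008  0.0005]  then shift [ 0.0004 -0.0002  0.0157]  | shift in present axes [ 0.0004 -0.0002  0.0157]
```

Lower, release, raise, and check.

```bash
python3 -m pendant '[[0,0,0.008,0,0,0,0],[0,0,0.0075,0,0,0,0],[0,0,0,0,0,0,0],[0,0,0,0,0,0,0.4],[0,0,0,0,0,0,0.7],[0,0,0,0,0,0,1],[0,0,0,0,0,0,1],[0,0,0,0,0,0,1],[0,0,-0.02,0,0,0,1],[0,0,-0.03,0,0,0,1],[0,0,-0.04,0,0,0,1],[0,0,-0.04,0,0,0,1],[0,0,-0.04,0,0,0,1],[0,0,0,0,0,0,1],[0,0,0,0,0,0,1],[0,0,0,0,0,0,1]]'; python3 - <<'E'
from h import *
c=cam("wrist");p=cloud(c);save("w5",c["img"])
reg(p,(.543,-.054),.04,.25,.275,"tab");reg(p,(.543,-.054),.06,.165,.18,"body");reg(p,(.6856,-.08),.05,.26,.275,"knob")
plan(.6856,-.0808,.4,19.3)
E
```

```text
clock: 22.8
tcp_pos: [0.5427, -0.0545, 0.4152]
orientation: [-3.127, 0.293, 0.004]
ft_force: [-0.0, -1.1, -1.0]
opening: 0.998
grasp_force: 0.0
tab 393 [ 0.543  -0.0548  0.2624] ((0.5415846109390259, -0.05495292693376541), (0.011674155481159687, 0.02988864853978157), 79.32750701904297)
body 639 [ 0.5419 -0.055   0.1724] ((0.5415210723876953, -0.054634079337120056), (0.08397866785526276, 0.049844563007354736), 80.1695785522461)
knob 3167 [ 0.6838 -0.0805  0.2654] ((0.6829521059989929, -0.0804542750120163), (0.05159841477870941, 0.04283102601766586), 78.85792541503906)
t 22.9 tcp [ 0.5426 -0.0545  0.4149] yaw -10.72 open 1.0 gf 0.0 F [ 1.2 -0.5 -1.4]
 turn first [-0.0012  0.003  -0.524 ]  then shift [0.1263 0.0721 0.0149]  | shift in present axes [ 0.1455 -0.0007  0.0144]
```

```bash
python3 -m pendant '[[0,0,0,0,0,-0.131,1],[0,0,0,0,0,-0.131,1],[0,0,0,0,0,-0.131,1],[0,0,0,0,0,-0.131,1],[0.0316,0.018,0,0,0,0,1],[0.0316,0.018,0,0,0,0,1],[0.0316,0.018,0,0,0,0,1],[0.0316,0.018,0,0,0,0,1],[0,0,0.0415,0,0,0,1],[0,0,0.0415,0,0,0,1],[0,0,0.0415,0,0,0,1],[0,0,0.0415,0,0,0,1],[0,0,0,0,0,0,1],[0,0,0,0,0,0,0],[0,0,0,0,0,0,0],[0,0,0,0,0,0,0],[0,0,0,0,0,0,0],[0,0,0,0,0,0,0],[0,0,0,0,0,0,0]]'; python3 -c "
from h import *
plan(.6856,-.0808,.249,19.3)"
```

```text
clock: 24.75
tcp_pos: [0.6872, -0.0796, 0.2549]
orientation: [-3.097, -0.528, -0.007]
ft_force: [-2.8, 3.8, 5.6]
opening: 0.526
grasp_force: 69.9
t 24.8 tcp [ 0.6872 -0.0796  0.2549] yaw 19.35 open 0.53 gf 69.9 F [-2.8  3.8  5.6]
 turn first [ 0.0006 -0.0045  0.0009]  then shift [-0.0019  0.0006  0.0059]  | shift in present axes [-0.0019  0.0006  0.0059]
```

```bash
python3 -m pendant '[[0,0,0,0,0,-0.0473,0],[0,0,0,0,0,-0.08,0],[0,0,0,0,0,-0.08,0],[0,0,0,0,0,-0.08,0],[0,0,0,0,0,-0.08,0],[0,0,0,0,0,-0.08,0],[0,0,0,0,0,-0.08,0],[0,0,0,0,0,-0.08,0],[0,0,0,0,0,-0.08,0],[0,0,0,0,0,-0.08,0],[0,0,0,0,0,-0.08,0],[0,0,0,0,0,-0.08,0],[0,0,0,0,0,-0.08,0],[0,0,0,0,0,-0.04,0],[0,0,0,0,0,0,0],[0,0,0,0,0,0,1],[0,0,0,0,0,0,1],[0,0,0,0,0,0,1],[0,0,0,0,0,0,1]]'; python3 -m pendant '[[0,0,-0.04,0,0,0,1],[0,0,-0.04,0,0,0,1],[0,0,-0.04,0,0,0,1],[0,0,0,0,0,0.14,1],[0,0,0,0,0,0.14,1],[0,0,0,0,0,0.14,1],[0,0,0,0,0,0.14,1],[0,0,0,0,0,0.14,1],[0,0,0,0,0,0.14,1],[0,0,0,0,0,0.14,1],[0,0,0,0,0,0.14,1],[0,0,0,0,0,0.14,1],[0,0,0,0,0,0.14,1],[0,0,0,0,0,0.14,1],[0,0,0,0,0,0.087,1],[0,0,0,0,0,0,1],[0,0,0,0,0,0,1]]'
python3 - <<'E'
from h import *
c=cam("top");p=cloud(c);save("t2",cv2.resize(c["img"][65:255,160:445],(798,532),interpolation=cv2.INTER_CUBIC))
for g in((.598,.296),(.466,.361)): reg(p,g,.08,.105,.14,"fresh")
c=cam("wrist");p=cloud(c)
q=p.reshape(-1,3);d=q[:,:2]-np.array([.6856,-.0808]);r=np.hypot(*d.T);th=np.degrees(np.arctan2(-d[:,1],-d[:,0]))
for k in(-1,0,1):
    m=(q[:,2]>.213)&(q[:,2]<.23)&(r>.088)&(r<.165)&(abs(th+10-60*k)<12);print(k,m.sum(),np.median(th[m])-60*k)
plan(.598,.29,.366,-14)
E
```

```text
clock: 26.65
tcp_pos: [0.6866, -0.0812, 0.2515]
orientation: [2.418, 2.004, 0.001]
ft_force: [-0.2, -0.1, 0.1]
opening: 1.0
grasp_force: 0.0
clock: 28.35
tcp_pos: [0.6863, -0.081, 0.3708]
orientation: [3.119, -0.377, 0.0]
ft_force: [0.3, -0.3, 0.2]
opening: 1.003
grasp_force: 0.0
fresh 44 [0.5955 0.2959 0.1264] ((0.5965712666511536, 0.29714518785476685), (0.012545853853225708, 0.030627213418483734), 81.89778900146484)
fresh 48 [0.4633 0.3634 0.126 ] ((0.4635884761810303, 0.3639025390148163), (0.01331388670951128, 0.029807625338435173), 69.27043914794922)
-1 888 -10.637147219924003
0 694 -10.68672064005462
1 1079 -9.687174066772151
t 28.4 tcp [ 0.6862 -0.0809  0.3708] yaw -13.82 open 1.0 gf 0.0 F [-0.5  0.5 -0.4]
 turn first [ 0.     -0.      0.0031]  then shift [-0.1754 -0.3386  0.0048]  | shift in present axes [-0.1743 -0.3391  0.0048]
```

View pics/t2.png

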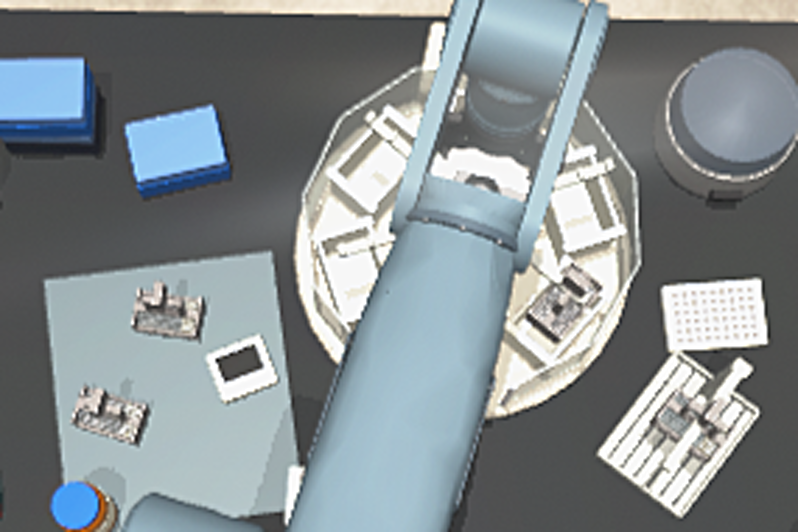

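```bash
python3 -m pendant '[[0,0,0,0,0,-0.1,1],[-0.0128,-0.0362,0,0,0,0,1],[-0.0128,-0.0362,0,0,0,0,1],[-0.0128,-0.0362,0,0,0,0,1],[-0.0128,-0.0362,0,0,0,0,1],[-0.0128,-0.0362,0,0,0,0,1],[-0.0128,-0.0362,0,0,0,0,1],[-0.0128,-0.0362,0,0,0,0,1],[-0.0128,-0.0362,0,0,0,0,1],[-0.0128,-0.0362,0,0,0,0,1],[-0.0128,-0.0362,0,0,0,0,1],[0,0,0,0,0,0,1],[0,0,0,0,0,0,1],[0,0,0,0,0,0,1]]'; python3 - <<'E'
from h import *
c=cam("wrist");p=cloud(c);save("w6",c["img"])
for g in((.600,.294),(.466,.361)):
  reg(p,g,.06,.105,.14,"tab");reg(p,g,.06,.03,.05,"body")
plan(.599,.296,.1135,-8)
E
```

```text
clock: 29.85
tcp_pos: [0.6113, 0.2949, 0.3707]
orientation: [3.133, -0.224, 0.0]
ft_force: [-0.5, 0.1, -0.2]
opening: 0.997
grasp_force: 0.0
tab 267 [0.6015 0.2959 0.1284] ((0.5995129942893982, 0.29610446095466614), (0.011571654118597507, 0.029501931741833687), 82.07982635498047)
body 533 [0.6009 0.2956 0.0379] ((0.5992354154586792, 0.2961021363735199), (0.08407579362392426, 0.049643632024526596), 83.13935852050781)
tab 240 [0.4703 0.3628 0.1258] ((0.46617984771728516, 0.36425119638442993), (0.012028814293444157, 0.031531888991594315), 73.8001937866211)
body 530 [0.4678 0.3642 0.0377] ((0.46577969193458557, 0.36430010199546814), (0.08398743718862534, 0.050426796078681946), 73.89683532714844)
t 29.9 tcp [0.6115 0.2945 0.3708] yaw -8.24 open 1.0 gf 0.0 F [-0.2 -0.4 -0.2]
 turn first [ 0.0003 -0.0002 -0.0042]  then shift [-0.0126  0.0003  0.2573]  | shift in present axes [-0.0126  0.0003  0.2573]
```

```bash
python3 -m pendant '[[-0.0114,0,0.02,0,0,-0.01,1],[0,0,0.04,0,0,0,1],[0,0,0.045,0,0,0,1],[0,0,0.045,0,0,0,1],[0,0,0.04,0,0,0,1],[0,0,0.033,0,0,0,1],[0,0,0.02,0,0,0,1],[0,0,0.0143,0,0,0,1],[0,0,0,0,0,0,1],[0,0,0,0,0,0,0],[0,0,0,0,0,0,0],[0,0,0,0,0,0,0],[0,0,0,0,0,0,0],[0,0,0,0,0,0,0],[0,0,0,0,0,0,0]]'; python3 -m pendant '[[0,0,-0.02,0,0,0,0],[0,0,-0.04,0,0,0,0],[0,0,-0.04,0,0,0,0],[0,0,-0.04,0,0,0,0],[0,0,-0.03,0,0,0.0525,0],[0,0,0,0,0,0,0],[0,0,0,0,0,0,0]]'; python3 - <<'E'
from h import *
plan(.4006,-.027,.28,-10.7)
E
```

```text
clock: 31.4
tcp_pos: [0.5999, 0.2974, 0.114]
orientation: [-3.135, 0.208, -0.001]
ft_force: [-0.7, -0.6, 2.2]
opening: 0.135
grasp_force: 61.4
clock: 32.1
tcp_pos: [0.5996, 0.2974, 0.2833]
orientation: [-3.128, 0.289, -0.001]
ft_force: [-0.7, 0.4, -1.0]
opening: 0.13
grasp_force: 60.9
t 32.1 tcp [0.5996 0.2974 0.2833] yaw -10.57 open 0.13 gf 60.9 F [-0.7  0.4 -1. ]
 turn first [-0.0002 -0.0004  0.0023]  then shift [-0.1354  0.3557  0.0033]  | shift in present axes [-0.1362  0.3554  0.0032]
```

```bash
python3 -m pendant '[[-0.0136,0.0356,0,0,0,0,0],[-0.0136,0.0356,0,0,0,0,0],[-0.0136,0.0356,0,0,0,0,0],[-0.0136,0.0356,0,0,0,0,0],[-0.0136,0.0356,0,0,0,0,0],[-0.0136,0.0356,0,0,0,0,0],[-0.0136,0.0356,0,0,0,0,0],[-0.0136,0.0356,0,0,0,0,0],[-0.0136,0.0356,0,0,0,0,0],[-0.0136,0.0356,0,0,0,0.002,0],[0,0,0.02,0,0,0,0],[0,0,0,0,0,0,0],[0,0,0,0,0,0,0],[0,0,0,0,0,0,0]]'; python3 - <<'E'
from h import *
plan(.5431,-.0539,.263,-10.7)
E
```

```text
clock: 33.5
tcp_pos: [0.4006, -0.0269, 0.2633]
orientation: [-3.128, 0.291, 0.001]
ft_force: [0.7, -0.3, -1.5]
opening: 0.126
grasp_force: 60.8
t 33.5 tcp [ 0.4006 -0.0269  0.2633] yaw -10.65 open 0.13 gf 60.8 F [ 0.7 -0.3 -1.5]
 turn first [-0.0003  0.001   0.0009]  then shift [1.451e-01 1.000e-04 3.000e-04]  | shift in present axes [0.1451 0.0002 0.0002]
```

```bash
python3 -m pendant '[[0.02,0,0,0,0,0,0],[0.025,0,0,0,0,0,0],[0.025,0,0,0,0,0,0],[0.025,0,0,0,0,0,0],[0.025,0,0,0,0,0,0],[0.015,0,0,0,0,0,0],[0.01,0,0,0,0,0,0],[0,0,0,0,0,0,0],[0,0,0,0,0,0,0]]'
```

```text
clock: 34.4
tcp_pos: [0.5426, -0.0539, 0.2633]
orientation: [-3.128, 0.292, 0.002]
ft_force: [-0.3, -0.8, -2.6]
opening: 0.134
grasp_force: 60.9
```

```bash
python3 -m pendant '[[0,0,0.008,0,0,0,0],[0,0,0.008,0,0,0,0],[0,0,0,0,0,0,0],[0,0,0,0,0,0,0.4],[0,0,0,0,0,0,0.7],[0,0,0,0,0,0,1],[0,0,0,0,0,0,1],[0,0,0,0,0,0,1],[0,0,-0.02,0,0,0,1],[0,0,-0.03,0,0,0,1],[0,0,-0.04,0,0,0,1],[0,0,-0.04,0,0,0,1],[0,0,-0.04,0,0,0,1],[0,0,0,0,0,0,1],[0,0,0,0,0,0,1],[0,0,0,0,0,0,1]]'; python3 - <<'E'
from h import *
c=cam("wrist");p=cloud(c);save("w7",c["img"])
reg(p,(.543,-.054),.04,.25,.275,"tab");reg(p,(.543,-.054),.06,.165,.18,"body")
plan(.6866,-.0805,.249,19.3)
E
```

```text
clock: 36.0
tcp_pos: [0.5425, -0.0544, 0.416]
orientation: [-3.127, 0.294, 0.004]
ft_force: [-0.6, 0.0, -0.2]
opening: 0.998
grasp_force: 0.0
tab 395 [ 0.5432 -0.0547  0.2624] ((0.5415512919425964, -0.0543673001229763), (0.010730492882430553, 0.030813919380307198), 79.30390167236328)
body 640 [ 0.5425 -0.0549  0.1725] ((0.5418325662612915, -0.05450159311294556), (0.08404581248760223, 0.049686841666698456), 79.31934356689453)
t 36.0 tcp [ 0.5424 -0.0543  0.4156] yaw -10.74 open 1.0 gf 0.0 F [ 0.   0.3 -0.3]
 turn first [-0.0012  0.0029 -0.5242]  then shift [0.1275 0.0724 0.1666]  | shift in present axes [ 0.1471 -0.0011  0.1662]
```

```bash
python3 -m pendant '[[0,0,0,0,0,-0.131,1],[0,0,0,0,0,-0.131,1],[0,0,0,0,0,-0.131,1],[0,0,0,0,0,-0.131,1],[0.0318,0.018,0,0,0,0,1],[0.0318,0.018,0,0,0,0,1],[0.0318,0.018,0,0,0,0,1],[0.0318,0.018,0,0,0,0,1],[0,0,0.0415,0,0,0,1],[0,0,0.0415,0,0,0,1],[0,0,0.0415,0,0,0,1],[0,0,0.0415,0,0,0,1],[0,0,0,0,0,0,1],[0,0,0,0,0,0,0],[0,0,0,0,0,0,0],[0,0,0,0,0,0,0],[0,0,0,0,0,0,0],[0,0,0,0,0,0,0],[0,0,0,0,0,0,0]]'; python3 -m pendant '[[0,0,0,0,0,-0.0473,0],[0,0,0,0,0,-0.08,0],[0,0,0,0,0,-0.08,0],[0,0,0,0,0,-0.08,0],[0,0,0,0,0,-0.08,0],[0,0,0,0,0,-0.08,0],[0,0,0,0,0,-0.08,0],[0,0,0,0,0,-0.08,0],[0,0,0,0,0,-0.08,0],[0,0,0,0,0,-0.08,0],[0,0,0,0,0,-0.08,0],[0,0,0,0,0,-0.08,0],[0,0,0,0,0,-0.08,0],[0,0,0,0,0,-0.04,0],[0,0,0,0,0,0,0],[0,0,0,0,0,0,1],[0,0,0,0,0,0,1],[0,0,0,0,0,0,1],[0,0,0,0,0,0,1]]'; python3 -m pendant '[[0,0,-0.04,0,0,0,1],[0,0,-0.04,0,0,0,1],[0,0,-0.04,0,0,0,1],[0,0,0,0,0,0.14,1],[0,0,0,0,0,0.14,1],[0,0,0,0,0,0.14,1],[0,0,0,0,0,0.14,1],[0,0,0,0,0,0.14,1],[0,0,0,0,0,0.14,1],[0,0,0,0,0,0.14,1],[0,0,0,0,0,0.14,1],[0,0,0,0,0,0.14,1],[0,0,0,0,0,0.14,1],[0,0,0,0,0,0.14,1],[0,0,0,0,0,0.087,1],[0,0,0,0,0,0,1],[0,0,0,0,0,0,1]]'
python3 - <<'E'
from h import *
c=cam("top");p=cloud(c)
reg(p,(.466,.361),.08,.105,.14,"fresh")
c=cam("wrist");p=cloud(c)
q=p.reshape(-1,3);d=q[:,:2]-np.array([.6856,-.0808]);r=np.hypot(*d.T);th=np.degrees(np.arctan2(-d[:,1],-d[:,0]))
for k in(-1,0,1):
    m=(q[:,2]>.213)&(q[:,2]<.23)&(r>.088)&(r<.165)&(abs(th+10-60*k)<12);print(k,m.sum(),np.median(th[m])-60*k)
plan(.478,.36,.366,-16)
E
```

```text
clock: 37.95
tcp_pos: [0.6878, -0.0794, 0.2555]
orientation: [-3.097, -0.527, -0.007]
ft_force: [-2.4, 4.2, 4.9]
opening: 0.528
grasp_force: 68.9
clock: 39.85
tcp_pos: [0.6872, -0.0809, 0.2522]
orientation: [2.418, 2.003, 0.001]
ft_force: [-0.3, 0.9, -0.9]
opening: 1.0
grasp_force: 0.0
clock: 41.55
tcp_pos: [0.6869, -0.0806, 0.3715]
orientation: [3.119, -0.377, 0.0]
ft_force: [0.5, 0.1, -0.7]
opening: 0.996
grasp_force: 0.0
fresh 47 [0.4632 0.3635 0.1264] ((0.4637114703655243, 0.364484578371048), (0.0144271831959486, 0.028169047087430954), 70.57476806640625)
-1 880 -10.659913205399079
0 688 -10.641969775985881
1 1085 -9.634494946252453
t 41.6 tcp [ 0.6868 -0.0806  0.3715] yaw -13.83 open 1.0 gf 0.0 F [0.6 0.3 0.5]
 turn first [ 0.     -0.0001  0.0379]  then shift [-0.3222 -0.3659  0.0055]  | shift in present axes [-0.3081 -0.3779  0.0055]
```

```bash
python3 -m pendant '[[0,0,0,0,0,0.038,1],[-0.0269,-0.0305,0,0,0,0,1],[-0.0269,-0.0305,0,0,0,0,1],[-0.0269,-0.0305,0,0,0,0,1],[-0.0269,-0.0305,0,0,0,0,1],[-0.0269,-0.0305,0,0,0,0,1],[-0.0269,-0.0305,0,0,0,0,1],[-0.0269,-0.0305,0,0,0,0,1],[-0.0269,-0.0305,0,0,0,0,1],[-0.0269,-0.0305,0,0,0,0,1],[-0.0269,-0.0305,0,0,0,0,1],[-0.0269,-0.0305,0,0,0,0,1],[-0.0269,-0.0305,0,0,0,0,1],[0,0,0,0,0,0,1],[0,0,0,0,0,0,1],[0,0,0,0,0,0,1]]'; python3 - <<'E'
from h import *
c=cam("wrist");p=cloud(c);save("w8",c["img"])
reg(p,(.466,.361),.07,.105,.14,"tab");reg(p,(.466,.361),.07,.03,.05,"body")
plan(.467,.364,.1135,-16)
E
```

```text
clock: 43.25
tcp_pos: [0.4786, 0.36, 0.3715]
orientation: [3.11, -0.44, 0.0]
ft_force: [0.3, 0.3, 0.3]
opening: 1.002
grasp_force: 0.0
tab 267 [0.4679 0.364  0.1284] ((0.4659881591796875, 0.3645804524421692), (0.011421719565987587, 0.02978990413248539), 73.69556427001953)
body 507 [0.4675 0.3636 0.0383] ((0.46604153513908386, 0.3642045259475708), (0.08393906056880951, 0.04959897696971893), 74.02801513671875)
t 43.3 tcp [0.4788 0.3597 0.3715] yaw -16.15 open 1.0 gf 0.0 F [-0.6 -0.2 -0.1]
 turn first [ 0.0003 -0.0002 -0.0027]  then shift [-0.0125 -0.0008  0.258 ]  | shift in present axes [-0.0126 -0.0009  0.258 ]
```

View pics/w8.png

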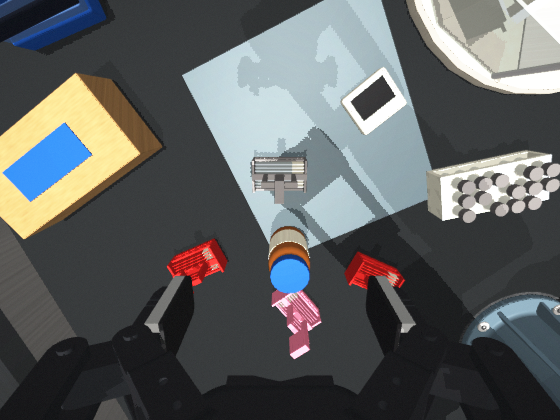

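```bash
python3 -m pendant '[[-0.0128,-0.0012,0.02,0,0,0,1],[0,0,0.04,0,0,0,1],[0,0,0.045,0,0,0,1],[0,0,0.045,0,0,0,1],[0,0,0.04,0,0,0,1],[0,0,0.033,0,0,0,1],[0,0,0.02,0,0,0,1],[0,0,0.015,0,0,0,1],[0,0,0,0,0,0,1],[0,0,0,0,0,0,0],[0,0,0,0,0,0,0],[0,0,0,0,0,0,0],[0,0,0,0,0,0,0],[0,0,0,0,0,0,0],[0,0,0,0,0,0,0]]'; python3 -m pendant '[[0,0,-0.02,0,0,0,0],[0,0,-0.04,0,0,0,0],[0,0,-0.04,0,0,0,0],[0,0,-0.04,0,0,0,0],[0,0,-0.03,0,0,-0.095,0],[0,0,0,0,0,0,0],[0,0,0,0,0,0,0]]'; python3 - <<'E'
from h import *
plan(.4006,-.027,.28,-10.7)
E
```

```text
clock: 44.8
tcp_pos: [0.4663, 0.3655, 0.114]
orientation: [-3.11, 0.44, -0.001]
ft_force: [-0.8, -0.4, 2.9]
opening: 0.133
grasp_force: 61.5
clock: 45.5
tcp_pos: [0.4661, 0.3655, 0.2833]
orientation: [-3.128, 0.294, -0.0]
ft_force: [0.7, 0.9, -2.8]
opening: 0.129
grasp_force: 60.8
t 45.5 tcp [0.4661 0.3655 0.2833] yaw -10.72 open 0.13 gf 60.8 F [ 0.7  0.9 -2.8]
 turn first [-0.0003 -0.0003 -0.0004]  then shift [0.0085 0.3978 0.0033]  | shift in present axes [0.0087 0.3978 0.0032]
```

```bash
python3 -m pendant '[[0.0009,0.0398,0,0,0,0,0],[0.0009,0.0398,0,0,0,0,0],[0.0009,0.0398,0,0,0,0,0],[0.0009,0.0398,0,0,0,0,0],[0.0009,0.0398,0,0,0,0,0],[0.0009,0.0398,0,0,0,0,0],[0.0009,0.0398,0,0,0,0,0],[0.0009,0.0398,0,0,0,0,0],[0.0009,0.0398,0,0,0,0,0],[0.0009,0.0398,0,0,0,0,0],[0,0,0.02,0,0,0,0],[0,0,0,0,0,0,0],[0,0,0,0,0,0,0],[0,0,0,0,0,0,0]]'; python3 - <<'E'
from h import *
plan(.5431,-.0539,.263,-10.7)
E
```

```text
clock: 46.9
tcp_pos: [0.4014, -0.0266, 0.2633]
orientation: [-3.128, 0.29, 0.001]
ft_force: [-0.2, 0.3, -1.9]
opening: 0.131
grasp_force: 60.9
t 46.9 tcp [ 0.4014 -0.0266  0.2633] yaw -10.59 open 0.13 gf 60.9 F [-0.2  0.3 -1.9]
 turn first [-0.0004  0.0009  0.0019]  then shift [0.1443 0.0005 0.0003]  | shift in present axes [0.1443 0.0008 0.0002]
```

```bash
python3 -m pendant '[[0.02,0.0005,0,0,0,0,0],[0.025,0,0,0,0,0,0],[0.025,0,0,0,0,0,0],[0.025,0,0,0,0,0,0],[0.025,0,0,0,0,0,0],[0.0145,0,0,0,0,0,0],[0.01,0,0,0,0,0,0],[0,0,0,0,0,0,0],[0,0,0,0,0,0,0]]'
```

```text
clock: 47.8
tcp_pos: [0.5429, -0.0539, 0.2634]
orientation: [-3.128, 0.29, 0.001]
ft_force: [0.8, -0.0, -0.7]
opening: 0.13
grasp_force: 61.0
```

```bash
python3 -m pendant '[[0,0,0.008,0,0,0,0],[0,0,0.008,0,0,0,0],[0,0,0,0,0,0,0],[0,0,0,0,0,0,0.4],[0,0,0,0,0,0,0.7],[0,0,0,0,0,0,1],[0,0,0,0,0,0,1],[0,0,0,0,0,0,1],[0,0,-0.02,0,0,0,1],[0,0,-0.03,0,0,0,1],[0,0,-0.04,0,0,0,1],[0,0,-0.04,0,0,0,1],[0,0,-0.04,0,0,0,1],[0,0,0,0,0,0,1],[0,0,0,0,0,0,1],[0,0,0,0,0,0,1]]'; python3 - <<'E'
from h import *
c=cam("wrist");p=cloud(c);save("w9",c["img"])
reg(p,(.543,-.054),.04,.25,.275,"tab");reg(p,(.543,-.054),.06,.165,.18,"body")
plan(.6868,-.0806,.249,19.3)
E
```

```text
clock: 49.4
tcp_pos: [0.5429, -0.0544, 0.416]
orientation: [-3.127, 0.292, 0.004]
ft_force: [0.4, 0.7, -0.2]
opening: 0.999
grasp_force: 0.0
tab 393 [ 0.5443 -0.0549  0.2624] ((0.5429721474647522, -0.05460766330361366), (0.010733384639024734, 0.029841024428606033), 79.45177459716797)
body 602 [ 0.5437 -0.0548  0.1725] ((0.5428071618080139, -0.054799895733594894), (0.08407415449619293, 0.04907747730612755), 79.45040893554688)
t 49.5 tcp [ 0.5428 -0.0544  0.4156] yaw -10.66 open 1.0 gf 0.0 F [-0.8  0.6  0.2]
 turn first [-0.0012  0.0029 -0.5229]  then shift [0.1273 0.0723 0.1666]  | shift in present axes [ 0.1469 -0.0009  0.1662]
```

```bash
python3 -m pendant '[[0,0,0,0,0,-0.131,1],[0,0,0,0,0,-0.131,1],[0,0,0,0,0,-0.131,1],[0,0,0,0,0,-0.131,1],[0.0318,0.018,0,0,0,0,1],[0.0318,0.018,0,0,0,0,1],[0.0318,0.018,0,0,0,0,1],[0.0318,0.018,0,0,0,0,1],[0,0,0.0415,0,0,0,1],[0,0,0.0415,0,0,0,1],[0,0,0.0415,0,0,0,1],[0,0,0.0415,0,0,0,1],[0,0,0,0,0,0,1],[0,0,0,0,0,0,0],[0,0,0,0,0,0,0],[0,0,0,0,0,0,0],[0,0,0,0,0,0,0],[0,0,0,0,0,0,0],[0,0,0,0,0,0,0]]'; python3 -m pendant '[[0,0,0,0,0,-0.0473,0],[0,0,0,0,0,-0.08,0],[0,0,0,0,0,-0.08,0],[0,0,0,0,0,-0.08,0],[0,0,0,0,0,-0.08,0],[0,0,0,0,0,-0.08,0],[0,0,0,0,0,-0.08,0],[0,0,0,0,0,-0.08,0],[0,0,0,0,0,-0.08,0],[0,0,0,0,0,-0.08,0],[0,0,0,0,0,-0.08,0],[0,0,0,0,0,-0.08,0],[0,0,0,0,0,-0.08,0],[0,0,0,0,0,-0.04,0],[0,0,0,0,0,0,0],[0,0,0,0,0,0,1],[0,0,0,0,0,0,1],[0,0,0,0,0,0,1],[0,0,0,0,0,0,1]]'; python3 -m pendant '[[0,0,-0.04,0,0,0,1],[0,0,-0.04,0,0,0,1],[0,0,-0.045,0,0,0,1],[0,0,-0.045,0,0,0.14,1],[0,0,0,0,0,0.14,1],[0,0,0,0,0,0.14,1],[0,0,0,0,0,0.14,1],[0,0,0,0,0,0.14,1],[0,0,0,0,0,0.14,1],[0,0,0,0,0,0.14,1],[0,0,0,0,0,0.14,1],[0,0,0,0,0,0.14,1],[0,0,0,0,0,0.14,1],[0,0,0,0,0,0.14,1],[0,0,0,0,0,0.14,1],[-0.04,0,0,0,0,0,1],[-0.04,0,0,0,0,0,1],[-0.04,0,0,0,0,0,1],[0,0,0,0,0,0,1],[0,0,0,0,0,0,1]]'
python3 - <<'E'
from h import *
c=cam("wrist");p=cloud(c);save("w10",c["img"]);plan(.5,0,.4,0)
q=p.reshape(-1,3);d=q[:,:2]-np.array([.6856,-.0808]);r=np.hypot(*d.T);th=np.degrees(np.arctan2(-d[:,1],-d[:,0]))
for k in(-1,0,1):
    m=(q[:,2]>.213)&(q[:,2]<.23)&(r>.088)&(r<.165)&(abs(th+10-60*k)<12);print(k,m.sum(),np.median(th[m])-60*k)
s=cam("scene");save("s3",s["img"][170:370,120:330].repeat(3,0).repeat(3,1)[:600])
for n,c in(("w",c),("s",s)):
  P=cloud(c)
  for k in range(1,6):
    a=np.radians(-10.7+180+60*k);reg(P,(.6856+.145*np.cos(a),-.0808+.145*np.sin(a)),.04,.245,.285,n+str(k))
  reg(P,(.456,-.354),.04,.2,.23,n+"stained")
E
```

```text
clock: 51.35
tcp_pos: [0.6882, -0.0792, 0.2556]
orientation: [-3.097, -0.53, -0.007]
ft_force: [-2.3, 3.6, 5.1]
opening: 0.521
grasp_force: 68.7
clock: 53.25
tcp_pos: [0.6877, -0.0807, 0.2523]
orientation: [2.417, 2.005, 0.001]
ft_force: [-0.4, -0.4, 0.3]
opening: 1.001
grasp_force: 0.0
clock: 55.25
tcp_pos: [0.5722, -0.0455, 0.4225]
orientation: [3.107, -0.461, 0.003]
ft_force: [0.5, 0.4, -0.4]
opening: 1.0
grasp_force: 0.0
t 55.3 tcp [ 0.5729 -0.0458  0.4223] yaw -16.9 open 1.0 gf 0.0 F [ 0.2 -0.4  0.1]
 turn first [ 0.0003 -0.0019 -0.295 ]  then shift [-0.0729 -0.0458  0.0223]  | shift in present axes [-0.0831 -0.0226  0.0221]
-1 865 -10.380326412763765
0 725 -10.702296324604195
1 1004 -11.575629448585964
w1 586 [ 0.5924 -0.1884  0.2608] ((0.5909531712532043, -0.19073161482810974), (0.030807163566350937, 0.01212044432759285), 48.93678283691406)
wstained 301 [ 0.4543 -0.3463  0.2083] ((0.4558793008327484, -0.34737449884414673), (0.010942288674414158, 0.03137016296386719), 72.30712127685547)
s1 77 [ 0.5963 -0.1943  0.2568] ((0.593480110168457, -0.19523441791534424), (0.034287258982658386, 0.015123569406569004), 52.14289474487305)
s2 97 [ 0.7387 -0.2209  0.2574] ((0.7368341088294983, -0.22037407755851746), (0.01468240562826395, 0.03033006377518177), 27.583404541015625)
s3 83 [ 0.8339 -0.1095  0.2586] ((0.830817461013794, -0.10990317165851593), (0.012297733686864376, 0.03431560471653938), 80.16156005859375)
sstained 59 [ 0.4607 -0.3559  0.2107] ((0.4575948417186737, -0.35641947388648987), (0.017288578674197197, 0.03265025466680527), 60.075462341308594)
```

```bash
ls pics
```

```text
crop1.png
crop2.png
s3.png
scene0.png
t2.png
top0.png
w1.png
w10.png
w2.png
w3.png
w4.png
w5.png
w6.png
w7.png
w8.png
w9.png
```

View pics/w10.png

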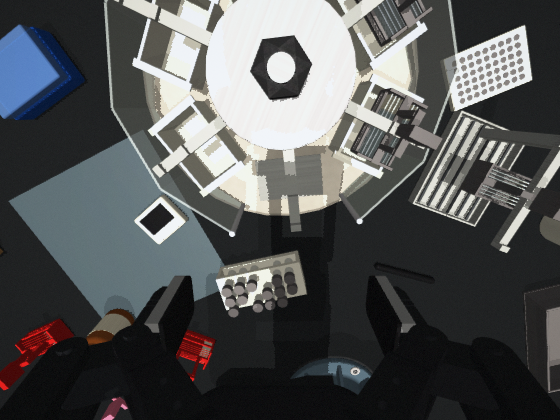

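View pics/s3.png

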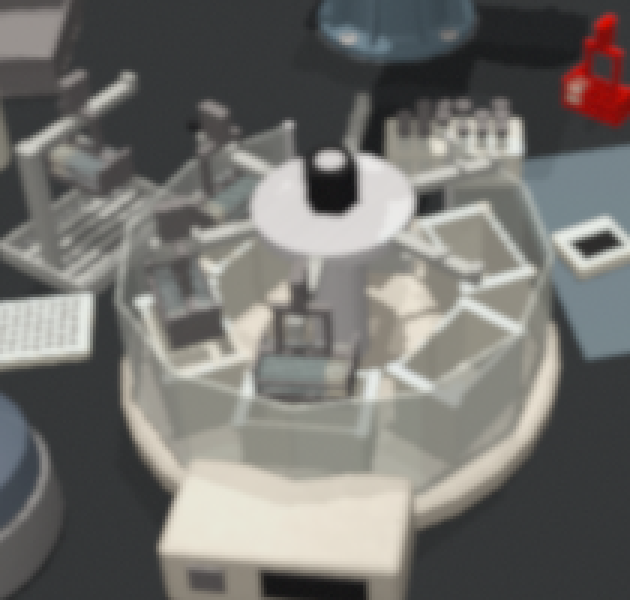

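```bash
python3 - <<'E'
from h import *
c=cam("top");P=cloud(c)
reg(P,(.456,-.354),.05,.2,.23,"tab");reg(P,(.456,-.354),.07,.11,.135,"body")
reg(cloud(cam("wrist")),(.456,-.354),.07,.11,.135,"bodyW")
reg(cloud(cam("wrist")),(.456,-.354),.04,.211,.23,"tabtopW")
E
```

```text
tab 44 [ 0.4529 -0.3502  0.2146] ((0.45290493965148926, -0.3507923483848572), (0.011807325296103954, 0.029325397685170174), 52.96062469482422)
body 184 [ 0.4552 -0.3515  0.1203] ((0.47194480895996094, -0.36513128876686096), (0.08411284536123276, 0.09693732112646103), 53.25040054321289)
bodyW 909 [ 0.4717 -0.3433  0.1184] ((0.47520217299461365, -0.3629229664802551), (0.07701769471168518, 0.09647206962108612), 52.51730728149414)
tabtopW 96 [ 0.4498 -0.3442  0.2141] ((0.45106446743011475, -0.3438410758972168), (0.00872451439499855, 0.018522409722208977), 84.45111846923828)
```

```bash
python3 -c "
from workcell import manip
print(manip.close_job())"
```

```text
the job is handed in; nothing more can be done
None
```

I handed the job in at about 55 s of the 210 s limit. The last pictures show the one stained rack on the drain peg, all three fresh racks on carousel arms, and an empty arm clicked in at the gap. No verdict came back from the hand-in.

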